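Shim the rocking microscope

TASK

The video microscope rocks on the bench because one front foot has lost its rubber pad. With the fingertips push the wooden wedge along the bench, thin end first, under that foot until it is snug and the microscope stands level and no longer rocks, but not so far that it shoves the microscope or jacks the corner up; then press down firmly on the base right above that foot to check that it does not dip, and draw clear. Only push and press: lift nothing, and leave the microscope and the other things where they stand.

Things in the scene. Friction and masses are not known exactly. Their poses are not given: they have to be found in the camera images.
- microscope: Video microscope, 3.5 kg, loose: beige base 220 mm deep (x) by 260 mm wide (y), top 42 mm and underside 20 mm above the bench; a post near the back edge holds a focus block and a black lens tube with camera (317 mm high) over the base's middle. Origin: on the bench under the base's centre; x from its front (robot's side) to its back, y to the left seen from the robot, z up. Stands level at the start.
- short_foot (a point): Centre of the flat 20 x 20 mm underside of the bare front right foot (microscope x = -90, y = -110 mm: 20 mm inside both edges of that corner), 8 mm above the bench; axes as the microscope's. The three other corners have like feet with 8 mm rubber pads that stand on the bench. Pressed now, this corner dips 8 mm; once shimmed, under 1 mm. The corner dips under 3 to 5 N; 11 to 16 N upward would jack it up.
- press_spot (a point): Point on the top of the base plate, straight above the bare foot, 42 mm above the bench: where to press, with about 8 N: firmly enough (over 5 N) that the corner would dip if it were not shimmed.
- wedge: Plain hardwood wedge, 50 g, flat on the bench right of the microscope: 96 mm long (x), 50 mm wide (y). Origin: centre of its underside; x points to the thin end, z up. 2 mm thick at the thin end, 16 mm at the thick end, the top an even slope between (9 mm at the middle, 8 mm at x = +7 mm). At the start the thin end points roughly at the bare foot, up to 0.2 rad and 14 mm off line, 50 to 90 mm short of it.
- wedge_back (a point): Middle of the wedge's upright thick end (50 mm wide, 16 mm high), 8 mm up: where to push. Axes as the wedge's. The wedge slides with under 1 N; once it meets the foot the push rises within about 5 mm of travel to 9 to 20 N, when the microscope starts to shift and the corner to rise: stop at 4 to 8 N. It stays put when let go. Friction 0.5 to 0.7.
- wedge_snug (a point): Point on the wedge's centreline at bench height, 17 mm from its middle towards the thin end (x = +17 mm). Entering square, the wedge just touches the foot when this point is under the centre of the bare foot, and is snug 1 to 4 mm further in; beyond about 6 mm the microscope is shoved or jacked up.
- specimen: Dark steel cylinder, 30 mm diameter, 16 mm high, lying loose on the round black stage plate under the lens. Origin: centre of its underside. Leave it.
- slide_box: Grey plastic slide box 75 x 95 x 35 mm, right of the microscope towards the back. Origin: centre of its underside. Leave it.
- screwdriver: Screwdriver 170 mm long lying in front of the microscope, nearly along the microscope's y. Origin: middle of its length at bench height. Leave it.
- bottle: Small white bottle, 42 mm diameter, 105 mm high. Origin: centre of its underside. Leave it.
- mouse: Black computer mouse 105 x 60 x 32 mm. Origin: centre of its underside. Leave it.
- dish: Shallow glass dish, 90 mm diameter, 16 mm high. Origin: centre of its underside. Leave it.
- weight: Brass balance weight with a knob, 38 mm diameter, 56 mm high. Origin: centre of its underside. Leave it.
Not all that is in view belongs to the job. Of the things like the wedge, leave any that is orange; of the rest the smaller one is meant.

How it is judged:
On the way, in this order (a step that is already met when the one before it is completed fails the run):
1. the wedge has been pushed in under the bare foot, bears on it, and the microscope stands level (y of short_foot in the frame of wedge between -0.022 and 0.022 m and x of short_foot in the frame of wedge between -0.02 and 0.034 m and contact force between wedge and microscope above 0.4 N and angle between microscope's own z axis and vertical below 0.0075 rad), for 0.2 s.
2. the base is pressed down above that foot with over 5 N and does not dip (contact force between the fingers and microscope above 5 N and horizontal distance between the grasp point and press_spot below 0.045 m and angle between microscope's own z axis and vertical below 0.015 rad), for 0.2 s.
At the end, for the whole second after the job is handed in: The wedge lies flat under the bare foot (the foot's centre within 22 mm of the wedge's centreline) and bears on it with over 0.4 N; the microscope is level within 0.43 degrees, its corner within 15 mm of where it was; both are at rest (all of step 1 and distance of press_spot from where it was at the start of the episode below 0.015 m and angle between wedge's own z axis and vertical below 0.05 rad and linear speed of each of microscope, wedge below 0.01 m/s); the robot touches nothing.
It fails at once if the wedge is lifted off the bench (height (world z) of wedge above 0.012 m).
It fails at once if the microscope is lifted, tipped over 6 degrees or shoved over 20 mm (height (world z) of microscope above 0.01 m or angle between microscope's own z axis and vertical above 0.105 rad or distance of microscope from where it was at the start of the episode above 0.02 m).
It fails at once if another thing is moved over 20 mm (distance of any of specimen, slide_box, screwdriver, bottle, mouse, dish, weight from where it was at the start of the episode above 0.02 m).
It also fails if it takes over 48 s, if anything falls off the work surface, if the arm or the gripper's body presses on something with over 40 N, if the wrist force passes 120 N, or if a joint passes its speed limit or range.

ROBOT

A 6-joint arm with a two-finger parallel gripper is mounted at the origin on the work surface. World frame = base frame: x ahead of the robot, y to its left, z up, the work surface at z = 0. Lengths are in m, angles in rad, forces in N, time in s.
With the tool pointing down it reaches from about 0.375 to 0.9 m from the base axis. Payload 3.1 kg.
Tool frame: the origin (TCP) lies between the finger pads; the fingertips stand 17 mm ahead of it and the grasp point (between the pads) lies 2 mm behind it (robot.nose_length is the distance from the TCP to the fingertips, in m); z points along the fingers, y is the line along which they close (so a half turn about z gives the same grasp; the last joint's range is limited). The gripper opens to 87 mm and grips with 3 to 60 N. Pads are 19 mm wide; open, the fingers measure 117 mm over their backs; the gripper's body (75 mm by 190 mm) begins 51 mm behind the grasp point.
Start: joints at [0.974, 0.527, 1.433, -0, 1.181, -0.178], TCP at [0.254, 0.571, 0.24] pointing down, gripper open.
Joint ranges: [-3.08, 3.08], [-0.75, 2.2], [0.22, 2.44], [-1.43, 4.57], [0, 2.65], [-2.85, 2.85]. Speed limits (rad/s): [2.79, 2.79, 3.14, 3.14, 3.14, 3.14].

INTERFACE

Orientations are given as a unit quaternion [x, y, z, w].
In Python, from rig import robot, cams gives the robot as it stands.
- The arm moves only by the shell command python3 -m pendant 'ROWS' [FORCE]. ROWS is JSON, a list of rows, each an object with "jaw": the opening, from 0 (shut) to 1 (fully open); "linear": the shift along the tool's x, y, z in cm, a list of three; "twist": the turn about the tool's z in degrees. A call has 1 to 12 rows; each row shifts and turns the commanded pose from where the row before left it, along the tool's axes as they then stand; what a row does not reach is not made up. A row lasts 1/12 s, in which the tool goes at most 41.7 mm and 7.16 degrees, less where a joint would pass 70% of its speed; a pose out of reach is approached as far as the arm can. A call is refused whole if a number of a shift passes 4.17 or a number of a turn 7.16, either way. A call with a gripper value outside its range is refused whole. The fingers move at their own pace and stop on an object; FORCE is the grip in N (left out, the last holds). Time passes only in rows, so rows that do not move let the fingers close. It gives the time, the measured TCP pose, the force, the opening and the grip force at its end, in the units of the state.
- robot.get_obs(): the state, without advancing time (a new reading comes with each control period).
- cams.camera(name): name is "scene" or "top"; returns a dict with "color" (400x640x3 uint8, blue, green, red), "depth" (400x640 float32, m along the optical axis (not along the pixel's ray), 0 where there is no reading), "fov_y" (degrees; the focal length in pixels is half the picture's height over the tangent of half this angle, whatever the lens; pixels are square), "cx", "cy" (the principal point, pixels), "k1" (the pictures are not rectified: a ray, as slopes to the right and down, at radius r is drawn at 1 + k1 r^2 times it, then the intrinsics apply), "view" (4x4, takes a point from world to camera coordinates). Camera axes: x right, y down, z forward; pixel columns grow to the right and rows downward; lengths in m; the calibration is good to about 2 mm. A picture is of the moment at which its call begins.
- robot.hand_in(): hands the job in; it is judged then, once.
The state is a dict: "time": time; "q": joint angles; "joint_velocities": joint speeds; "joint_torque": joint torques, N m; "position": TCP position; "tool_rot": TCP orientation; "ft_force": force on the tool from outside, world axes, zero at the start; "moment": the same for the moment, N m; "grip_width": finger opening in m; "grip_force": force on a finger pad.
Only numpy, scipy, OpenCV 4.12 (cv2) and the standard library are available. Lean on these libraries where they do the work, as an engineer would, in place of code of your own. Each camera call takes 0.05 s, during which the arm holds its last target. There are 200 camera calls.

## Working session

There is one attempt and no reset: what is moved stays moved. The work goes in short steps, Python scripts to look and compute and a shell command to move; the robot and the scene stay as the last step left them, time stands still between calls to the robot, and variables do not carry over. Pictures are saved under pics/ and viewed, at most 10 in all, crops included, and the job is handed in when it is done.

```bash
mkdir -p pics; cat > h.py <<'E'
import numpy as np, cv2
from rig import robot, cams
def shot(n):
    c=cams.camera(n); np.save(f'/tmp/{n}.npy',c,allow_pickle=True); return c
def ld(n): return np.load(f'/tmp/{n}.npy',allow_pickle=True).item()
def K(c):
    h,w=c['depth'].shape; f=h/2/np.tan(np.radians(c['fov_y'])/2); return np.array([[f,0,c['cx']],[0,f,c['cy']],[0,0,1.]])
def ray(c,u,v):
    p=(np.linalg.inv(K(c))@[u,v,1])[:2]; r=np.linalg.norm(p); s=r
    for _ in range(20): s=r/(1+c['k1']*s*s)
    return np.append(p*(s/r if r>0 else 1),1)
def world(c,u,v,z=None):
    d=ray(c,u,v); V=np.array(c['view']); R=V[:3,:3]; o=-R.T@V[:3,3]; dw=R.T@d
    if z is None: t=float(c['depth'][int(round(v)),int(round(u))])
    else: t=(z-o[2])/dw[2]
    return o+t*dw
E
python3 - <<'E'
from h import *
for n in('scene','top'):
    c=shot(n); cv2.imwrite(f'pics/{n}0.png',c['color'])
    V=np.array(c['view']);print(n,c['fov_y'],-V[:3,:3].T@V[:3,3],V[:3,:3].round(2).tolist())
print(robot.get_obs())
E
```

```text
scene 51.75177399152398 [ 0.99881587 -0.53540936  1.16630754] [[0.8, 0.6, -0.01], [0.5, -0.69, -0.53], [-0.32, 0.42, -0.85]]
top 53.3737782067858 [0.43230797 0.03041633 1.1214991 ] [[0.02, -1.0, 0.03], [-0.99, -0.02, -0.16], [0.16, -0.03, -0.99]]
{'time': 0.1, 'q': array([ 9.73526912e-01,  5.28379494e-01,  1.43378773e+00,  1.80466831e-05,
        1.18140196e+00, -1.78505157e-01]), 'joint_velocities': array([ 0.00036253, -0.00372749, -0.0023776 ,  0.00020631, -0.00085508,
       -0.00027262]), 'joint_torque': array([-4.50325033e-04, -4.40985954e+01, -1.77149373e+01,  6.34721154e-02,
        5.34417224e-02, -3.08273445e-05]), 'position': array([0.25375416, 0.57047509, 0.23866128]), 'tool_rot': array([ 2.07858820e-01,  9.78158338e-01, -9.11691733e-04, -3.81519835e-04]), 'ft_force': array([-0.58657777, -0.67975902, -0.55848415]), 'moment': array([-0.04715356,  0.01969009, -0.0047705 ]), 'grip_force': 0.0, 'grip_width': 0.08720744127338517}
```

View pics/top0.png

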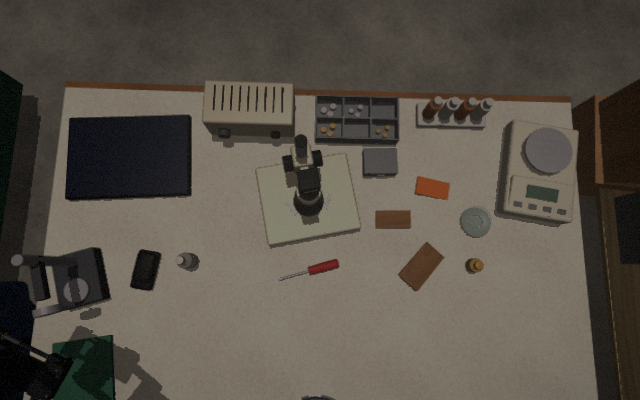

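View pics/scene0.png

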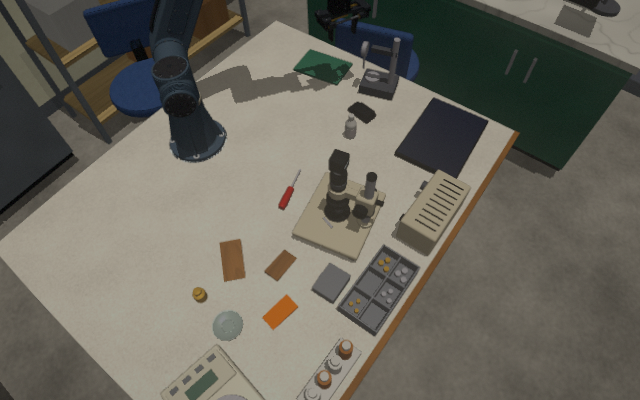

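The top view shows the microscope base with its front right corner near (358,230). The small brown wedge is at (393,219), the big one at (421,266) and the orange one at (432,188). I'll enlarge both views.

```bash
python3 - <<'E'
from h import *
g=lambda im:np.clip(im.astype(float)*1.7,0,255).astype('uint8')
t=ld('top')['color'][140:260,250:420]; s=ld('scene')['color'][165:290,255:395]
a=cv2.resize(g(t),None,fx=4.5,fy=4.5,interpolation=cv2.INTER_CUBIC); cv2.imwrite('pics/tc.png',a)
b=cv2.resize(g(s),None,fx=4.5,fy=4.5,interpolation=cv2.INTER_CUBIC); cv2.imwrite('pics/sc.png',b)
E
```

```text
(no output)
```

View pics/tc.png

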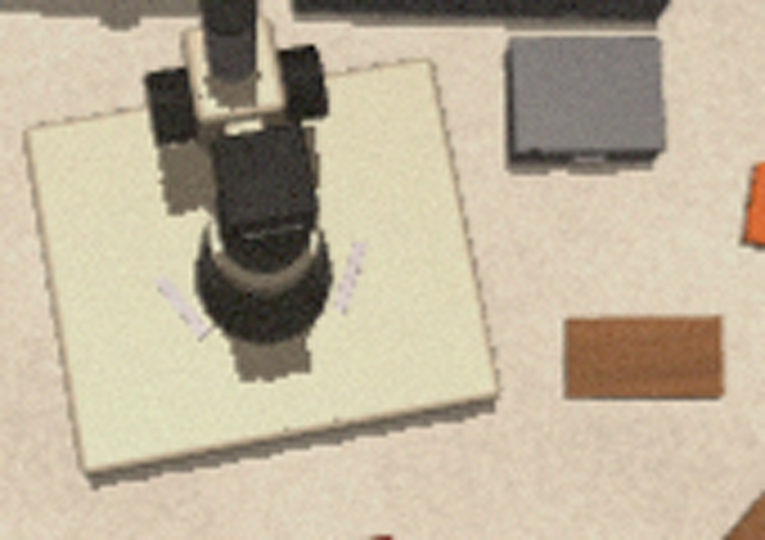

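View pics/sc.png

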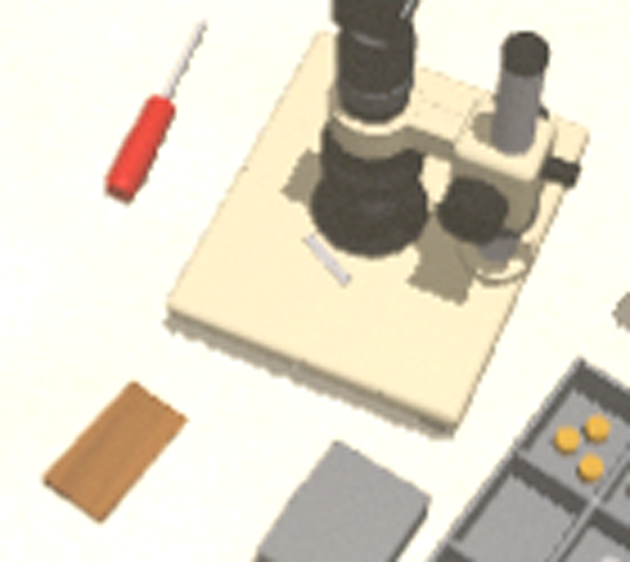

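The crop shows base-top corners FL (88,470), FR (497,398), BR (432,60) and BL (25,128). The wedge corners are at (565,318), (722,316), (724,399) and (565,399), with the thin end on the left.

```bash
python3 - <<'E'
from h import *
t=ld('top'); s=ld('scene')
P=lambda x,y,z:world(t,250+(x+.5)/4.5-.5,140+(y+.5)/4.5-.5,z)
S=lambda x,y,z:world(s,255+(x+.5)/4.5-.5,165+(y+.5)/4.5-.5,z)
FL,FR,BR,BL=[P(*p,.042) for p in((88,470),(497,398),(432,60),(25,128))]
print('base',FL,FR,BR,BL); print('scene FL,FR,BR..',S(170,304,.042),S(455,428,.042))
x=(BR-FR+BL-FL)[:2]; yaw=np.arctan2(x[1],x[0]); c=(FL+FR+BR+BL)[:2]/4
R=lambda a:np.array([[np.cos(a),-np.sin(a)],[np.sin(a),np.cos(a)]])
foot=c+R(yaw)@[-.09,-.11]; print('c',c,'yaw',yaw,'foot',foot, 'wid',np.linalg.norm(FL-FR),np.linalg.norm(BR-FR))
tb,kb,kf,tf=P(565,318,.002),P(722,316,.016),P(724,399,.016),P(565,399,.002)
print('wedge top',tb,kb,kf,tf)
q=[S(134,382,.002),S(186,420,.002),S(100,522,.016),S(45,481,.016)];print('wedge scene',q)
for a in((tb,kb,kf,tf),(q[1],q[2],q[3],q[0])):
    thin=(a[0]+a[3])[:2]/2; thick=(a[1]+a[2])[:2]/2; d=thin-thick; w=np.arctan2(d[1],d[0]); wc=(thin+thick)/2
    print('wc',wc,'yaw',w,'len',np.linalg.norm(d),'foot in wedge',R(w).T@(foot-wc),'back',wc-R(w)@[.048,0])
for n,p in(('slide',(500,140)),):print(n,P(580,170,.035),P(662,160,.035))
E
```

```text
base [0.49689409 0.13566094 0.042     ] [ 0.54538653 -0.10990453  0.042     ] [ 0.75662508 -0.06871723  0.042     ] [0.70628157 0.18256711 0.042     ]
scene FL,FR,BR.. [ 0.55294222 -0.11339917  0.042     ] [ 0.76326698 -0.07481026  0.042     ]
c [0.62629682 0.03490157] yaw 0.20645019950603785 foot [ 0.56075654 -0.09121136] wid 0.25030764617475754 0.21521644162505776
wedge top [ 0.60145368 -0.15828758  0.002     ] [ 0.6028772  -0.25484383  0.016     ] [ 0.55059147 -0.25509141  0.016     ] [ 0.54988007 -0.15804797  0.002     ]
wedge scene [array([ 0.55532004, -0.161263  ,  0.002     ]), array([ 0.6025018 , -0.16249563,  0.002     ]), array([ 0.60728775, -0.25843946,  0.016     ]), array([ 0.5589857 , -0.25791345,  0.016     ])]
wc [ 0.57620061 -0.2065677 ] yaw 1.5818233687638907 len 0.09680573009815989 foot in wedge [0.11551962 0.01417112] back [ 0.57672989 -0.25456478]
wc [ 0.58102382 -0.21002789] yaw 1.6146511904658643 len 0.09638981542479469 foot in wedge [0.11959082 0.01503878] back [ 0.58312818 -0.25798174]
slide [ 0.69012053 -0.16252119  0.035     ] [ 0.69781129 -0.21404338  0.035     ]
```

```bash
python3 -m pendant '[{"jaw":0.22,"linear":[-2.4,-2.84,0],"twist":0},{"jaw":0.22,"linear":[-2.4,-2.84,0],"twist":0},{"jaw":0.22,"linear":[-2.4,-2.84,0],"twist":0},{"jaw":0.22,"linear":[-2.4,-2.84,0],"twist":0},{"jaw":0.22,"linear":[-2.4,-2.84,0],"twist":0},{"jaw":0.22,"linear":[-2.4,-2.84,0],"twist":0},{"jaw":0.22,"linear":[-2.4,-2.84,0],"twist":0},{"jaw":0.22,"linear":[-2.4,-2.84,0],"twist":0},{"jaw":0.22,"linear":[-2.4,-2.84,0],"twist":0},{"jaw":0.22,"linear":[-2.4,-2.84,0],"twist":0},{"jaw":0.22,"linear":[-2.4,-2.84,0],"twist":0},{"jaw":0.22,"linear":[-2.4,-2.84,0],"twist":0}]'
python3 -m pendant '[{"jaw":0.22,"linear":[-2.4,-2.84,0],"twist":0},{"jaw":0.22,"linear":[-2.4,-2.84,0],"twist":0},{"jaw":0.22,"linear":[-2.4,-2.84,0],"twist":0},{"jaw":0.22,"linear":[-2.4,-2.84,0],"twist":0},{"jaw":0.22,"linear":[-2.4,-2.84,0],"twist":0},{"jaw":0.22,"linear":[-2.4,-2.84,0],"twist":0},{"jaw":0.22,"linear":[-2.4,-2.84,0],"twist":0},{"jaw":0.22,"linear":[-2.4,-2.84,0],"twist":0},{"jaw":0.22,"linear":[0,0,0],"twist":7.1},{"jaw":0.22,"linear":[0,0,0],"twist":7.1},{"jaw":0.22,"linear":[0,0,0],"twist":7.1},{"jaw":0.22,"linear":[0,0,0],"twist":7.1}]'
python3 -m pendant '[{"jaw":0.22,"linear":[0,0,0],"twist":7.1},{"jaw":0.22,"linear":[0,0,0],"twist":7.1},{"jaw":0.22,"linear":[0,0,0],"twist":7.1},{"jaw":0.22,"linear":[0,0,0],"twist":7.1},{"jaw":0.22,"linear":[0,0,0],"twist":7.1},{"jaw":0.22,"linear":[0,0,0],"twist":0}]'
```

```text
time: 1.1
position: [0.3785, 0.1408, 0.2395]
tool_rot: [0.208, 0.978, -0.0, -0.0]
ft_force: [1.0, -0.0, -0.8]
grip_width: 0.0211
grip_force: 0.0
time: 2.1
position: [0.4613, -0.1434, 0.2391]
tool_rot: [0.445, 0.896, 0.0, -0.001]
ft_force: [-0.0, 1.0, -0.6]
grip_width: 0.019
grip_force: 0.0
time: 2.6
position: [0.4614, -0.143, 0.2393]
tool_rot: [0.695, 0.719, -0.0, -0.0]
ft_force: [-0.2, 0.8, 0.2]
grip_width: 0.0191
grip_force: 0.0
```

```bash
python3 -m pendant '[{"jaw":0.22,"linear":[-2.43,1.9,0],"twist":0},{"jaw":0.22,"linear":[-2.43,1.9,0],"twist":0},{"jaw":0.22,"linear":[-2.43,1.9,0],"twist":0},{"jaw":0.22,"linear":[-2.43,1.9,0],"twist":0},{"jaw":0.22,"linear":[-2.43,1.9,0],"twist":0},{"jaw":0.22,"linear":[-2.43,1.9,0],"twist":0},{"jaw":0.22,"linear":[0,0,3.5],"twist":0},{"jaw":0.22,"linear":[0,0,3.5],"twist":0},{"jaw":0.22,"linear":[0,0,3.5],"twist":0},{"jaw":0.22,"linear":[0,0,3.5],"twist":0},{"jaw":0.22,"linear":[0,0,3.5],"twist":0},{"jaw":0.22,"linear":[0,0,0],"twist":0}]'
python3 -m pendant '[{"jaw":0.22,"linear":[0,0,2.2],"twist":0},{"jaw":0.22,"linear":[0,0,1.2],"twist":0},{"jaw":0.22,"linear":[0,0,0.8],"twist":0},{"jaw":0.22,"linear":[0,0,0],"twist":0}]'
python3 - <<'E'
from h import *
g=lambda im:np.clip(im.astype(float)*1.7,0,255).astype('uint8')
c=shot('scene'); s=c['color'][190:310,220:370]; cv2.imwrite('pics/s1.png',cv2.resize(g(s),None,fx=5,fy=5,interpolation=cv2.INTER_CUBIC))
print(robot.get_obs()['q'])
E
```

```text
time: 3.6
position: [0.576, -0.2814, 0.0566]
tool_rot: [0.693, 0.721, -0.001, -0.008]
ft_force: [-0.7, 1.0, -0.3]
grip_width: 0.0188
grip_force: 0.0
time: 3.93
position: [0.5804, -0.2843, 0.022]
tool_rot: [0.694, 0.72, -0.0, -0.001]
ft_force: [-0.1, -0.0, -0.0]
grip_width: 0.0188
grip_force: 0.0
[-6.27972973e-01  8.39050316e-01  1.50693323e+00 -4.59643181e-05
  7.95795524e-01 -6.65467195e-01]
```

View pics/s1.png

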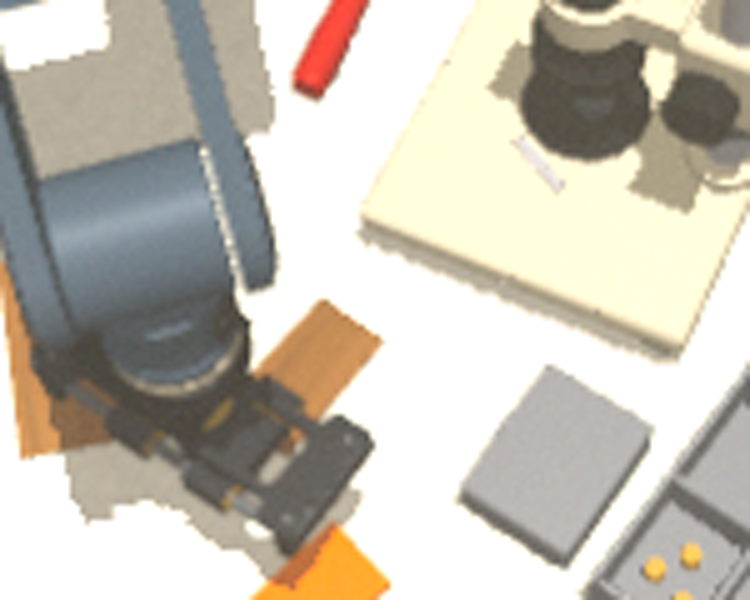

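```bash
python3 -m pendant '[{"jaw":0.22,"linear":[0.6,0.1,0],"twist":0},{"jaw":0.22,"linear":[0.6,0.1,0],"twist":0},{"jaw":0.22,"linear":[0.4,0.1,0],"twist":0},{"jaw":0.22,"linear":[0.3,0,0],"twist":0}]'
python3 -m pendant '[{"jaw":0.22,"linear":[0.5,0.02,0],"twist":-0.83},{"jaw":0.22,"linear":[0.5,0.03,0],"twist":-0.83},{"jaw":0.22,"linear":[0.5,0.03,0],"twist":-0.83},{"jaw":0.22,"linear":[0.5,0.04,0],"twist":-0.83},{"jaw":0.22,"linear":[0.5,0.05,0],"twist":-0.83},{"jaw":0.22,"linear":[0.5,0.06,0],"twist":-0.83},{"jaw":0.22,"linear":[0.5,0.06,0],"twist":-0.83},{"jaw":0.22,"linear":[0.5,0.07,0],"twist":-0.83},{"jaw":0.22,"linear":[0.5,0.08,0],"twist":-0.83},{"jaw":0.22,"linear":[0.5,0.09,0],"twist":-0.83},{"jaw":0.22,"linear":[0.5,0.09,0],"twist":-0.83},{"jaw":0.22,"linear":[0,0,0],"twist":-0.83}]'
python3 - <<'E'
from h import *
g=lambda im:np.clip(im.astype(float)*1.7,0,255).astype('uint8')
a=shot('scene')['color'][190:290,240:370]; b=shot('top')['color'][180:260,330:434]
im=np.vstack([cv2.resize(g(a),(520,400),interpolation=cv2.INTER_CUBIC),])
im2=cv2.resize(g(b),(520,400),interpolation=cv2.INTER_CUBIC)
cv2.imwrite('pics/s2.png',np.hstack([im[:, :],])); cv2.imwrite('pics/t2.png',im2)
E
```

```text
time: 4.32
position: [0.5839, -0.2649, 0.0236]
tool_rot: [0.694, 0.72, 0.0, 0.001]
ft_force: [0.8, -0.6, 0.7]
grip_width: 0.0194
grip_force: 0.3
time: 5.32
position: [0.583, -0.2086, 0.0224]
tool_rot: [0.628, 0.778, 0.0, -0.001]
ft_force: [-0.6, 0.8, -0.1]
grip_width: 0.0193
grip_force: 0.0
```

View pics/s2.png

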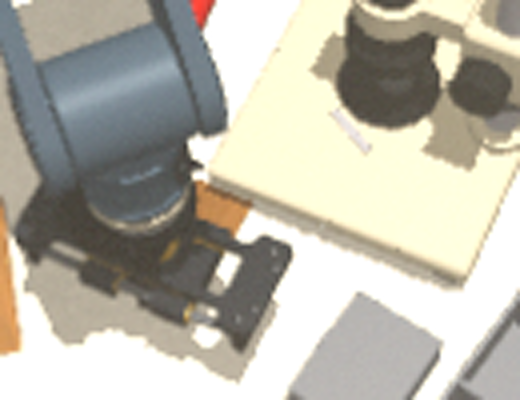

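The scene view shows the wedge's thin end at the base edge. Its visible thin corner is at crop (250,206), and the base front right corner is at (211,162). I'll check this numerically.

```bash
python3 - <<'E'
from h import *
c=ld('scene'); P=lambda x,y,z:world(c,240+(x+.5)/4-.5,190+(y+.5)/4-.5,z)
a=P(250,206,.002);b=P(235,228,.004);print('thin back corner',a,'edge',b,np.arctan2(*(a-b)[1::-1]))
FR=P(211,178,.02) ; print('FR',FR)
yaw=.2065; M=np.array([[np.cos(yaw),-np.sin(yaw)],[np.sin(yaw),np.cos(yaw)]])
f=P(207,163,.042)[:2]; print('FR top',f,'corner in mic frame rel FR corner',M.T@(a[:2]-f))
E
```

```text
thin back corner [ 0.58207799 -0.10526477  0.002     ] edge [ 0.58518675 -0.12817594  0.004     ] 1.705660221474044
FR [ 0.54855411 -0.11062439  0.02      ]
FR top [ 0.54645412 -0.11033797] corner in mic frame rel FR corner [ 0.03590721 -0.00233874]
```

View pics/t2.png

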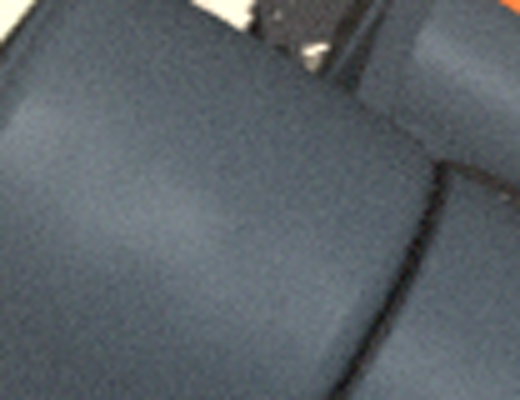

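```bash
python3 -m pendant '[{"jaw":0.22,"linear":[0.3,0.08,0],"twist":0},{"jaw":0.22,"linear":[0.3,0.08,0],"twist":0},{"jaw":0.22,"linear":[0.3,0.08,0],"twist":0},{"jaw":0.22,"linear":[0.3,0.08,0],"twist":0},{"jaw":0.22,"linear":[0.3,0.08,0],"twist":0},{"jaw":0.22,"linear":[0.3,0.08,0],"twist":0},{"jaw":0.22,"linear":[0.3,0.08,0],"twist":0},{"jaw":0.22,"linear":[0.3,0.08,0],"twist":0},{"jaw":0.22,"linear":[0.3,0.08,0],"twist":0},{"jaw":0.22,"linear":[0.3,0.08,0],"twist":0},{"jaw":0.22,"linear":[0,0,0],"twist":0},{"jaw":0.22,"linear":[0,0,0],"twist":0}]'
python3 - <<'E'
from h import *
g=lambda im:np.clip(im.astype(float)*1.7,0,255).astype('uint8')
a=shot('scene')['color'][200:275,255:355]
cv2.imwrite('pics/s3.png',cv2.resize(g(a),(700,525),interpolation=cv2.INTER_CUBIC))
E
```

```text
time: 6.42
position: [0.5849, -0.1788, 0.0226]
tool_rot: [0.629, 0.778, -0.0, -0.0]
ft_force: [-0.3, -0.2, 0.6]
grip_width: 0.019
grip_force: 0.0
```

View pics/s3.png

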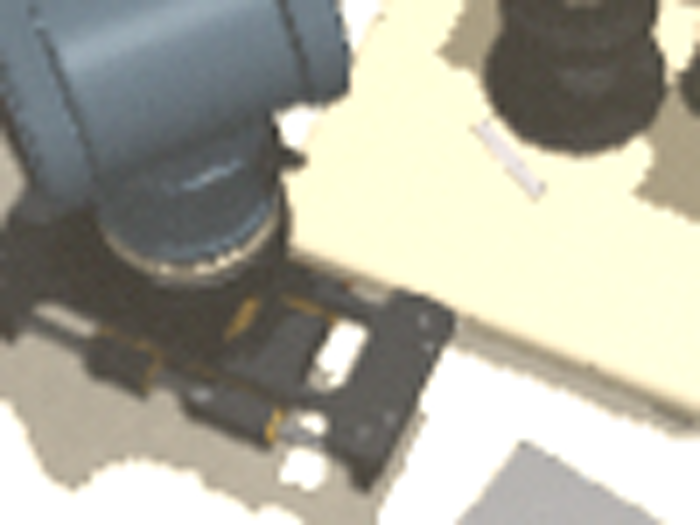

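The gripper hides the wedge now, so I'll go on in small steps by force.

```bash
python3 -m pendant '[{"jaw":0.22,"linear":[0.2,0.02,0],"twist":0},{"jaw":0.22,"linear":[0.2,0.02,0],"twist":0},{"jaw":0.22,"linear":[0.2,0.02,0],"twist":0},{"jaw":0.22,"linear":[0.2,0.02,0],"twist":0},{"jaw":0.22,"linear":[0,0,0],"twist":0},{"jaw":0.22,"linear":[0,0,0],"twist":0}]'
```

```text
time: 6.97
position: [0.5839, -0.1708, 0.0225]
tool_rot: [0.629, 0.778, -0.0, -0.0]
ft_force: [0.1, 0.1, -0.2]
grip_width: 0.0193
grip_force: 0.0
```

```bash
python3 -m pendant '[{"jaw":0.22,"linear":[0.1,0,0],"twist":0},{"jaw":0.22,"linear":[0.1,0,0],"twist":0},{"jaw":0.22,"linear":[0,0,0],"twist":0},{"jaw":0.22,"linear":[0,0,0],"twist":0}]'
```

```text
time: 7.3
position: [0.5835, -0.1691, 0.0225]
tool_rot: [0.629, 0.777, -0.0, -0.0]
ft_force: [0.5, 0.2, 0.4]
grip_width: 0.0192
grip_force: 0.0
```

```bash
for i in 1; do python3 -m pendant '[{"jaw":0.22,"linear":[0.1,0,0],"twist":0},{"jaw":0.22,"linear":[0.1,0,0],"twist":0},{"jaw":0.22,"linear":[0,0,0],"twist":0},{"jaw":0.22,"linear":[0,0,0],"twist":0}]'; done
```

```text
time: 7.63
position: [0.5831, -0.1671, 0.0225]
tool_rot: [0.629, 0.778, -0.0, -0.0]
ft_force: [-0.0, -0.1, 0.7]
grip_width: 0.0192
grip_force: 0.0
```

```bash
python3 -m pendant '[{"jaw":0.22,"linear":[0.1,0,0],"twist":0},{"jaw":0.22,"linear":[0,0,0],"twist":0},{"jaw":0.22,"linear":[0,0,0],"twist":0}]'
```

```text
time: 7.88
position: [0.583, -0.1662, 0.0226]
tool_rot: [0.629, 0.778, 0.0, -0.0]
ft_force: [-0.8, 0.6, -0.3]
grip_width: 0.0195
grip_force: 0.0
```

```bash
python3 -m pendant '[{"jaw":0.22,"linear":[0.1,0,0],"twist":0},{"jaw":0.22,"linear":[0,0,0],"twist":0},{"jaw":0.22,"linear":[0,0,0],"twist":0}]'
```

```text
time: 8.13
position: [0.5828, -0.1652, 0.0225]
tool_rot: [0.629, 0.778, 0.0, -0.0]
ft_force: [0.4, -0.2, 0.3]
grip_width: 0.0193
grip_force: 0.0
```

```bash
python3 -m pendant '[{"jaw":0.22,"linear":[0.1,0,0],"twist":0},{"jaw":0.22,"linear":[0.1,0,0],"twist":0},{"jaw":0.22,"linear":[0,0,0],"twist":0},{"jaw":0.22,"linear":[0,0,0],"twist":0}]'
```

```text
time: 8.47
position: [0.5825, -0.1634, 0.0226]
tool_rot: [0.629, 0.778, -0.0, 0.0]
ft_force: [0.7, -0.9, 0.2]
grip_width: 0.0191
grip_force: 0.5
```

```bash
python3 -m pendant '[{"jaw":0.22,"linear":[0.1,0,0],"twist":0},{"jaw":0.22,"linear":[0,0,0],"twist":0},{"jaw":0.22,"linear":[0,0,0],"twist":0}]'
```

```text
time: 8.72
position: [0.5826, -0.163, 0.0226]
tool_rot: [0.629, 0.778, -0.0, 0.001]
ft_force: [0.7, -3.3, -1.1]
grip_width: 0.0194
grip_force: 1.7
```

```bash
python3 -m pendant '[{"jaw":0.22,"linear":[0.1,0,0],"twist":0},{"jaw":0.22,"linear":[0,0,0],"twist":0},{"jaw":0.22,"linear":[0,0,0],"twist":0}]'
```

```text
time: 8.97
position: [0.5826, -0.1625, 0.0227]
tool_rot: [0.629, 0.778, -0.0, 0.001]
ft_force: [1.0, -4.4, -1.7]
grip_width: 0.0185
grip_force: 2.6
```

```bash
python3 -m pendant '[{"jaw":0.22,"linear":[0.1,0,0],"twist":0},{"jaw":0.22,"linear":[0,0,0],"twist":0},{"jaw":0.22,"linear":[0,0,0],"twist":0},{"jaw":0.22,"linear":[0,0,0],"twist":0}]'
```

```text
time: 9.3
position: [0.5827, -0.1622, 0.0227]
tool_rot: [0.629, 0.778, -0.0, 0.002]
ft_force: [0.7, -6.3, -2.1]
grip_width: 0.0194
grip_force: 3.3
```

The push now reads 6.4 N, so the wedge should be snug. I'll draw back, rise and look.

```bash
python3 -m pendant '[{"jaw":0.22,"linear":[-0.3,0,0],"twist":0},{"jaw":0.22,"linear":[-0.7,0,0],"twist":0},{"jaw":0.22,"linear":[-1,0,0],"twist":0},{"jaw":0.22,"linear":[-1.5,0,0],"twist":0},{"jaw":0.1,"linear":[0,0,-2],"twist":0},{"jaw":0,"linear":[0,0,-3],"twist":0},{"jaw":0,"linear":[0,0,-3.5],"twist":0},{"jaw":0,"linear":[0,0,-3.5],"twist":0},{"jaw":0,"linear":[-3,0,0],"twist":0},{"jaw":0,"linear":[-3,0,0],"twist":0},{"jaw":0,"linear":[-3,0,0],"twist":0},{"jaw":0,"linear":[0,0,0],"twist":0}]'
python3 - <<'E'
from h import *
g=lambda im:np.clip(im.astype(float)*1.7,0,255).astype('uint8')
a=shot('scene')['color'][190:290,255:395];b=shot('top')['color'][180:260,300:412]
im=np.vstack([cv2.resize(g(a),(420,300),interpolation=cv2.INTER_CUBIC),cv2.resize(g(b),(420,300),interpolation=cv2.INTER_CUBIC)])
cv2.imwrite('pics/b4.png',im)
E
```

```text
time: 10.3
position: [0.6098, -0.2903, 0.1438]
tool_rot: [0.631, 0.776, -0.001, 0.004]
ft_force: [0.4, -0.4, 0.2]
grip_width: 0.0006
grip_force: 0.0
```

View pics/b4.png

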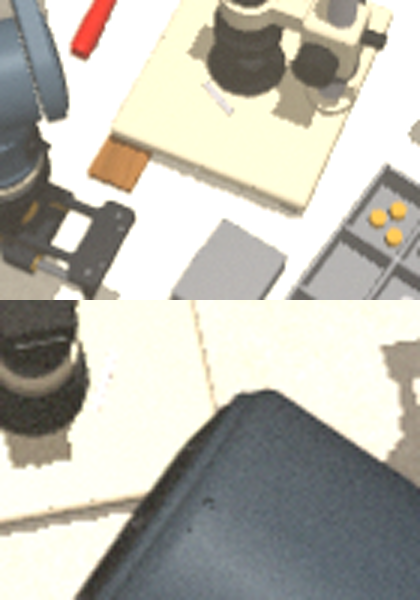

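In the scene view the wedge sits square under the corner. Its thick-end top corners are at crop (90,173) and (133,190), and the base corner is at (112,136).

```bash
python3 - <<'E'
from h import *
c=ld('scene'); P=lambda x,y,z:world(c,255+(x+.5)/3-.5,190+(y+.5)/3-.5,z)[:2]
F=P(112,136,.042);a=P(90,173,.016);b=P(133,190,.016)
y=.2065; M=np.array([[np.cos(y),-np.sin(y)],[np.sin(y),np.cos(y)]])
print(F,a,b,np.linalg.norm(a-b),'back mid in mic frame from FR corner',M.T@((a+b)/2-F),'edge angle',np.arctan2(*(b-a)[::-1]))
f=F+M@[.02,.02];print('foot',f)
p=robot.get_obs()['position'][:2];t=2*np.arctan2(.776,.631);d=f-p
print('tool shift to foot',d@[np.cos(t),np.sin(t)],d@[np.sin(t),-np.cos(t)])
E
```

```text
[ 0.55816933 -0.1218431 ] [ 0.55663637 -0.15948191] [ 0.60450411 -0.14836256] 0.049142247312212894 back mid in mic frame from FR corner [ 0.01534762 -0.03599058] edge angle 0.22824515098276824
foot [ 0.57364371 -0.09816729]
tool shift to foot 0.1896542572024072 0.004710811391919459
```

```bash
python3 -m pendant '[{"jaw":0,"linear":[3.3,0,0],"twist":0},{"jaw":0,"linear":[3.3,0,0],"twist":0},{"jaw":0,"linear":[3.3,0,0],"twist":0},{"jaw":0,"linear":[3.3,0,0],"twist":0},{"jaw":0,"linear":[3.3,0,0],"twist":0},{"jaw":0,"linear":[3.2,0,0],"twist":0},{"jaw":0,"linear":[0,0,3],"twist":0},{"jaw":0,"linear":[0,0,2.5],"twist":0},{"jaw":0,"linear":[0,0,1.5],"twist":0},{"jaw":0,"linear":[0,0,0.7],"twist":0},{"jaw":0,"linear":[0,0,0],"twist":0},{"jaw":0,"linear":[0,0,0],"twist":0}]'
```

```text
time: 11.4
position: [0.5666, -0.0897, 0.0656]
tool_rot: [0.629, 0.778, -0.0, -0.0]
ft_force: [-0.3, 0.1, 0.9]
grip_width: 0.0006
grip_force: 0.0
```

```bash
python3 -m pendant '[{"jaw":0,"linear":[-0.4,0,0.2],"twist":0},{"jaw":0,"linear":[0,0,0.2],"twist":0},{"jaw":0,"linear":[0,0,0.15],"twist":0},{"jaw":0,"linear":[0,0,0.1],"twist":0},{"jaw":0,"linear":[0,0,0],"twist":0},{"jaw":0,"linear":[0,0,0],"twist":0}]'
```

```text
time: 11.9
position: [0.5678, -0.0942, 0.0595]
tool_rot: [0.629, 0.777, 0.0, 0.0]
ft_force: [0.5, -0.1, 1.0]
grip_width: 0.0005
grip_force: 0.9
```

```bash
python3 -m pendant '[{"jaw":0,"linear":[0,0,0.1],"twist":0},{"jaw":0,"linear":[0,0,0],"twist":0},{"jaw":0,"linear":[0,0,0],"twist":0}]'
```

```text
time: 12.15
position: [0.5679, -0.0942, 0.0594]
tool_rot: [0.629, 0.778, -0.0, 0.001]
ft_force: [-1.4, -0.3, 7.8]
grip_width: 0.0006
grip_force: 4.2
```

```bash
python3 -m pendant '[{"jaw":0,"linear":[0,0,0.02],"twist":0},{"jaw":0,"linear":[0,0,0],"twist":0},{"jaw":0,"linear":[0,0,0],"twist":0},{"jaw":0,"linear":[0,0,0],"twist":0},{"jaw":0,"linear":[0,0,0],"twist":0}]'
```

```text
time: 12.57
position: [0.5678, -0.0942, 0.0594]
tool_rot: [0.629, 0.778, 0.0, 0.001]
ft_force: [-1.6, -1.0, 9.7]
grip_width: 0.0006
grip_force: 4.8
```

The corner holds at 9.7 N without dipping. Now I'll lift off, draw clear and check.

```bash
python3 -m pendant '[{"jaw":0,"linear":[0,0,-0.3],"twist":0},{"jaw":0,"linear":[0,0,-1],"twist":0},{"jaw":0,"linear":[0,0,-3],"twist":0},{"jaw":0,"linear":[0,0,-3.5],"twist":0},{"jaw":0,"linear":[-3.5,0,-1],"twist":0},{"jaw":0,"linear":[-3.5,0,0],"twist":0},{"jaw":0,"linear":[-3.5,0,0],"twist":0},{"jaw":0,"linear":[-3.5,0,0],"twist":0},{"jaw":0,"linear":[-3.5,-2,0],"twist":0},{"jaw":0,"linear":[-3.5,-2,0],"twist":0},{"jaw":0,"linear":[0,0,0],"twist":0},{"jaw":0,"linear":[0,0,0],"twist":0}]'
python3 - <<'E'
from h import *
g=lambda im:np.clip(im.astype(float)*1.7,0,255).astype('uint8')
a=shot('scene')['color'][165:290,255:395]
cv2.imwrite('pics/s5.png',cv2.resize(g(a),None,fx=4.5,fy=4.5,interpolation=cv2.INTER_CUBIC))
E
```

```text
time: 13.57
position: [0.5715, -0.31, 0.146]
tool_rot: [0.631, 0.776, 0.0, 0.0]
ft_force: [0.2, 0.8, -0.1]
grip_width: 0.0005
grip_force: 0.0
```

View pics/s5.png

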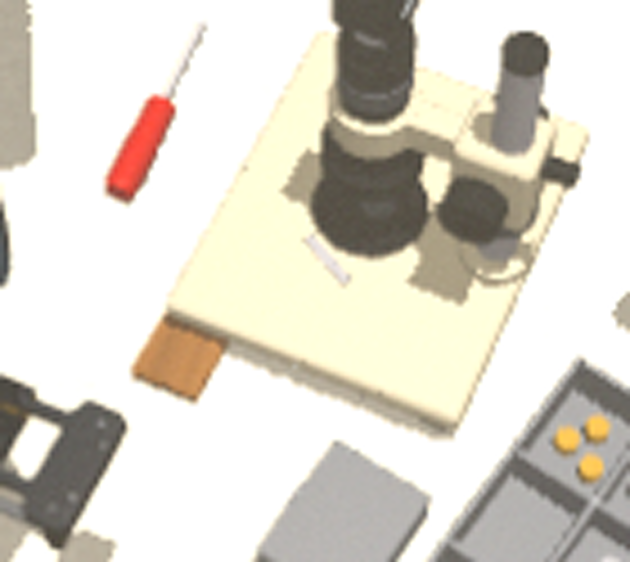

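The microscope's base corners are where they were at the start, (170,304) and (455,428). The wedge sits square under the corner and the robot is clear.

```bash
python3 -c "
from rig import robot
print(robot.hand_in())"
```

```text
the job is handed in; nothing more can be done
None
```

The job is handed in, with no verdict returned: the wedge was pushed in to 6.4 N, the corner held under a 9.7 N press without dipping, the last picture shows the microscope where it started, and the arm is clear.

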